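Slide the guide bar up to both sprung stops of the setting fixture

ROBOT

A 6-joint arm with a two-finger parallel gripper is mounted at the origin on a cart in front of the work surface, level with it; the furniture and walls round the work are solid. World frame = base frame: x ahead of the robot, y to its left, z up, the work surface at z = 0. Lengths are in m, angles in rad, forces in N, time in s.
With the tool pointing down it reaches from about 0.275 to 0.725 m from the base axis. Payload 15.9 kg.
Tool frame: the origin (TCP) lies midway between the tips of the shut fingers; the grasp point (between the pads) lies 19 mm behind it; z points along the fingers, y is the direction in which the jaws open and shut (so a half turn about z gives the same grasp; the last joint's range is limited). The gripper opens to 85 mm and grips with 20 to 120 N. Pads are 22 mm wide; open, the fingers measure 114 mm over their backs; the gripper's body (76 mm by 85 mm) begins 54 mm behind the grasp point. The pads swing forward as they close: fully open they stand 13 mm farther back than shut.
Start: joints at [1.325, 0.213, -0.034, 1.323, 0, 1.571], TCP at [0.122, 0.485, 0.191] pointing down, gripper open.
Joint ranges: [-2.98, 2.98], [-0.74, 1.72], [-1.14, 1.35], [-2.1, 2.04], [-1.57, 1.44], [-3.14, 3.14]. Speed limits (rad/s): [1.89, 1.89, 2.39, 2.57, 3.14, 3.14].

INTERFACE

Orientations are given as a rotation vector (axis times angle).
In Python, from plant import bot gives the robot as it stands.
- The arm moves only by the tool jog_arm, never from a script. Its argument "motion" is a list that holds one entry, the list of rows, each a list of 6 numbers: the shift along the tool's x, y, z in mm, then the turn, a rotation vector about the tool's x, y, z in rad. In form: [[[dx, dy, dz, ax, ay, az], ...]]. A call has 1 to 8 rows; each row shifts and turns the commanded pose from where the row before left it, along the tool's axes as they then stand; what a row does not reach is not made up. A row lasts 1/10 s, in which the tool goes at most 50 mm and 8.59 degrees, less where a joint would pass 70% of its speed; a pose out of reach is approached as far as the arm can. A call is refused whole if a number of a shift passes 50 or a number of a turn 0.15, either way. A call with a gripper value outside its range is refused whole. "jaw" is the gripper's target within -1 to 1 (fully open at 1, half-way at 0, shut at -1), set as the call begins (left out, the last holds). The fingers move at their own pace and stop on an object; "squeeze" is the grip in N (left out, the last holds). Time passes only in rows, so rows that do not move let the fingers close. It gives the time, the measured TCP pose, the force and the opening at its end, in the units of the state.
- bot.read_state(): the state, without advancing time (a new reading comes with each control period).
- bot.grab_frame(name): name is "scene" or "side" or "wrist"; returns a dict with "color" (400x640x3 uint8, red, green, blue), "depth" (400x640 float32, m along the optical axis (not along the pixel's ray), 0 where there is no reading), "fx", "fy", "cx", "cy" (pixels), "distortion" ([k1, k2, p1, p2, k3] as OpenCV has them; the pictures are not rectified), "origin" and "rotation" of the camera in the world. Camera axes: x right, y down, z forward; pixel columns grow to the right and rows downward; lengths in m; the calibration is good to about 2 mm. A picture is of the moment at which its call begins.
- bot.job_done(): hands the job in, once; it reports no verdict.
Trained networks look in the newest picture that a camera, given by its name, has taken for a name from the list of things; names that differ only in an ending like _2 or _b are one class to them, and where a whole thing is asked for, a point or a joint stands for the part that bears it (a point fixed in the world has none). Each returns a list of dicts, best first, with "p" (0 to 1); they miss things now and then, are a little off and sometimes report something else, mostly with a low value. They report only what shows in the picture. A call takes as long as a camera call.
- bot.look_for(thing, camera): "position" ([x, y, z] in m, in world coordinates, good to about 4 mm: the middle of the surface that is visible of it).
- bot.outline_of(thing, camera): "region" (400x640 bool, what is visible of it).
The state is a dict: "time_s": time; "joints": joint angles; "dq": joint speeds; "effort": joint torques, N m; "position": TCP position; "ee_rot": TCP orientation; "wrist_force": force on the tool from outside, world axes, zero at the start; "wrist_torque": the same for the moment, N m; "finger_gap": finger opening in m.
Only numpy, scipy, OpenCV 4.12 (cv2) and the standard library are available. Lean on these libraries where they do the work, as an engineer would, in place of code of your own. Each camera call takes 0.05 s, during which the arm holds its last target.

TASK

Product changeover: the two stop screws on the setting fixture are already set for the next product. Pick up the guide bar by its rib, lay it flat on the fixture plate in front of the stops with the rib up, and slide it gently toward them until one long side touches the sprung tips of both stops at once, so that it takes up their angle. Do not ram the delicate tips, leave the other things on the bench alone, and leave the bar lying there, let go and still in touch with both tips.

Things in the scene. Friction and masses are not known exactly. Their poses are not given: they have to be found in the camera images.
- jig: setting fixture, fixed to the bench: flat steel plate 215 mm (its x) by 320 mm (its y), 8 mm thick, with two stop blocks along its far edge. Origin at bench level, on the mid line between the stops; +x points toward the stops, z up. The plate spans x -110 to +105 and y -160 to +160 mm, top at z 8 mm. The tips of both stops lie between x +32 and +62 mm
- stop_a: left stop: aluminium block 30x34x26 mm, its screw ending in a round sprung tip 6.4 mm across, pointing to -x, 8 mm above the plate. Origin: foot of the block's front face, at x +70, y +90, z 8 mm of the fixture. The tip stands out 8 to 38 mm (set anew each time, not reported). It resists with 0.7 N at first touch, 1.1 N when pushed in 3 mm, then is solid; over 10 N harms it
- stop_b: right stop, same as stop_a, at x +70, y -90, z 8 mm of the fixture. Its screw is set independently of the other, so the line through the two tips may be skewed to the fixture by up to 0.17 rad
- bar: straight steel guide bar 40 mm wide (its x), 260 mm long (its y), 16 mm high, 0.5 to 0.7 kg, with a grip rib along the middle of its top, 16 mm wide (x), 80 mm long (y), 16 to 46 mm above the underside. It stands on two 2 mm glide pads at y -45 and +45 mm. Either long side may be used. Origin under its centre. Its sliding friction on the plate (2.6 to 5 N) exceeds the push of both tips. Starts right of the fixture
- bar_grip (a point): centre of the bar's grip rib, 31 mm above the bar's underside; the same axes as the bar
- pot_white: sample pot with white lid, 50x50x66 mm, standing at the back; leave alone; origin under its centre
- pot_blue: sample pot with blue lid, 50x50x66 mm, standing at the back; leave alone; origin under its centre
- calculator: pocket calculator, 118x68x15 mm, near the front edge; leave alone; origin under its centre
- tape: roll of tape lying flat, 100 mm across, 25 mm high, near the front edge; leave alone; origin under its centre
- stamp: date stamp standing on its foot, 25x42x76 mm; leave alone; origin under its centre
- pen: ball pen, 12x142x12 mm, lying between the bar and the fixture; leave alone; origin under its centre

How it is judged:
At the end, for the whole second after the job is handed in: The guide bar lies flat (within 0.03 rad) on the fixture plate, along the row of stops (within 0.25 rad of the fixture's y axis), at rest, with more than 0.3 N of contact force on the tip of each stop at once (contact force between bar and stop_a above 0.3 N and contact force between bar and stop_b above 0.3 N and angle between the y axis of bar and the y axis of jig, either way round below 0.25 rad and angle between bar's own z axis and vertical below 0.03 rad and z of bar in the frame of jig between 0.005 and 0.012 m and x of bar in the frame of jig between 0 and 0.055 m and linear speed of bar below 0.005 m/s); the robot touches nothing.
It fails at once if a stop was rammed: more than 10 N between the bar and one stop (contact force between bar and stop_a above 10 N or contact force between bar and stop_b above 10 N).
It fails at once if a stop was touched hard by the robot (more than 10 N) (contact force between any of the arm, the fingers and stop_a above 10 N or contact force between any of the arm, the fingers and stop_b above 10 N).
It fails at once if another thing on the bench was shifted by more than 30 mm (distance of any of pot_white, pot_blue, calculator, tape, stamp, pen from where it was at the start of the episode above 0.03 m).
It also fails if it takes over 67 s, if anything falls off the work surface, if the arm or the gripper's body presses on something with over 40 N, if the wrist force passes 120 N, or if a joint passes its speed limit or range.

## Working session

There is one attempt and no reset: what is moved stays moved. The work goes in short steps, Python scripts to look and compute and a tool call to move; the robot and the scene stay as the last step left them, time stands still between calls to the robot, and variables do not carry over. Pictures are saved under pics/ and viewed, and the job is handed in when it is done.

Besides the shell and the picture viewer there is one more tool, called as name(argument=value, ...) on one line, values as JSON. jog_arm: Moves the arm, as the interface text tells. Its arguments: {"type":"object","properties":{"motion":{"type":"array","items":{"type":"array","items":{"type":"array","items":{"type":"number"}}}},"jaw":{"type":"number"},"squeeze":{"type":"number"}},"required":["motion"]}

```bash
ls; mkdir -p pics; cat > h.py <<'E'
import numpy as np,cv2
from plant import bot
def pts(f,mask=None):
    d=f["depth"];K=np.array([[f["fx"],0,f["cx"]],[0,f["fy"],f["cy"]],[0,0,1]])
    v,u=np.nonzero((d>0) if mask is None else (mask&(d>0)))
    n=cv2.undistortPoints(np.stack([u,v],1).astype(np.float64).reshape(-1,1,2),K,np.array(f["distortion"],float)).reshape(-1,2)
    z=d[v,u]; P=np.c_[n*z[:,None],z]
    return P@np.array(f["rotation"]).T+np.array(f["origin"]),u,v
def save(f,n): cv2.imwrite("pics/"+n,f["color"][:,:,::-1])
E
python3 - <<'E'
from h import *
for c in ["scene","side","wrist"]:
    f=bot.grab_frame(c); save(f,c+"0.png"); print(c,np.round(f["origin"],3),np.round(f["rotation"],3).tolist(),f["fx"])
    np.savez("f_"+c+".npz",**{k:np.array(v) for k,v in f.items()})
    for t in ["jig","stop_a","bar","bar_grip","pen","stamp","tape","calculator"]:
        r=bot.look_for(t,c); print(t,[(np.round(x["position"],3).tolist(),round(x["p"],2)) for x in r[:3]])
s=bot.read_state();print({k:np.round(v,3).tolist() for k,v in s.items()})
E
```

```text
pics
scene [-0.479 -0.802  0.838] [-1.932, 0.977, -0.559] 504.6507642851265
jig [([0.589, 0.136, 0.007], 0.95)]
stop_a [([0.688, 0.067, 0.025], 0.63)]
bar [([0.505, -0.27, 0.018], 0.92)]
bar_grip []
pen [([0.419, -0.162, 0.011], 0.52)]
stamp [([0.737, -0.236, 0.02], 0.75)]
tape []
calculator [([0.362, -0.1, 0.007], 0.81)]
side [0.412 1.    0.683] [-0.2, 2.673, -1.478] 400.3800290062625
jig [([0.593, 0.185, 0.013], 0.73)]
stop_a [([0.666, 0.261, 0.023], 0.78), ([0.694, 0.088, 0.026], 0.54)]
bar [([0.515, -0.254, 0.018], 0.87), ([0.665, 0.26, 0.02], 0.52)]
bar_grip [([0.521, -0.251, 0.02], 0.56)]
pen [([0.425, -0.154, 0.008], 0.47)]
stamp [([0.692, 0.088, 0.024], 0.33)]
tape [([0.36, 0.304, 0.017], 0.83)]
calculator [([0.366, -0.082, 0.012], 0.84)]
wrist [0.048 0.504 0.374] [2.28, 1.779, 0.268] 359.22553581106365
jig []
stop_a []
bar []
bar_grip []
pen []
stamp []
tape [([0.331, 0.319, 0.014], 0.82)]
calculator []
{'time_s': 1.35, 'joints': [1.325, 0.213, -0.034, 1.324, -0.0, 1.571], 'dq': [0.001, 0.0, 0.0, -0.002, 0.001, 0.0], 'effort': [0.003, -68.596, 48.733, 0.001, 0.0, -0.0], 'position': [0.122, 0.485, 0.191], 'ee_rot': [0.385, 3.118, 0.0], 'wrist_force': [-0.392, 0.641, 0.63], 'wrist_torque': [-0.005, -0.059, -0.022], 'finger_gap': 0.086}
```

```bash
sed -i 's/np.array(f\["rotation"\]).T/cv2.Rodrigues(np.array(f["rotation"],float))[0].T/' h.py
```

```text
(no output)
```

View pics/scene0.png

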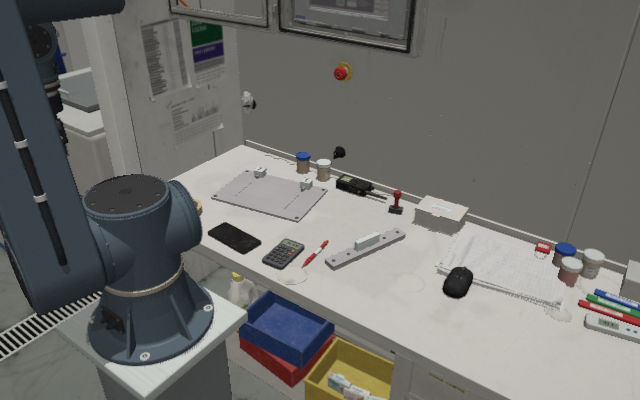

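View pics/side0.png

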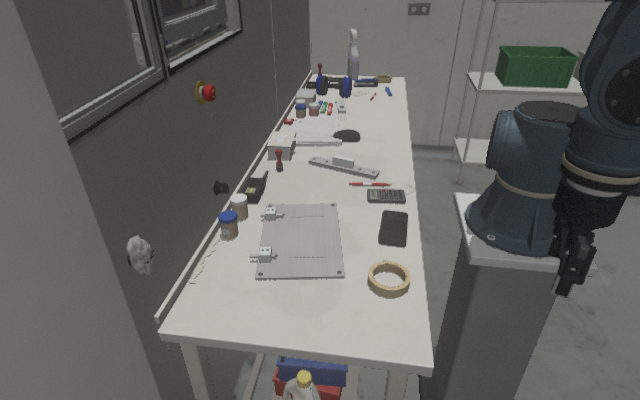

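The scene view shows the plate at about (270,193), the bar with its rib at (367,243), the pen at (315,253) and the stops at (260,172) and (306,184). In the side view the stops are at (270,213) and (265,254), and the bar is at (343,166).

```bash
python3 - <<'E'
from h import *
fr={}
for c in ["scene","side"]:
    f=bot.grab_frame(c)
    for t in ["jig","bar","pen"]:
        r=bot.outline_of(t,c)
        if not r: print(c,t,None);continue
        P,u,v=pts(f,r[0]["region"])
        print(c,t,len(P),"z pct",np.round(np.percentile(P[:,2],[2,25,50,75,98]),4))
        m=np.abs(P[:,2]-np.median(P[:,2]))<(0.006 if t!="bar" else 0.05)
        rect=cv2.minAreaRect((P[m,:2]*1000).astype(np.float32)); print("  rect",np.round(rect[0],1),np.round(rect[1],1),round(rect[2],2))
        if t=="bar":
            for lo,hi in [(.008,.025),(.038,.06)]:
                m=(P[:,2]>lo)&(P[:,2]<hi)
                if m.sum()>5:
                    rect=cv2.minAreaRect((P[m,:2]*1000).astype(np.float32)); print("  bar",lo,m.sum(),np.median(P[m,2]),np.round(rect[0],1),np.round(rect[1],1),round(rect[2],2))
    P,u,v=pts(f)
    m=(P[:,0]>.5)&(P[:,0]<.75)&(P[:,1]>-.0)&(P[:,1]<.36)&(P[:,2]>.02)&(P[:,2]<.06)
    Q=P[m]; np.savez("stop_"+c,Q=Q)
    for lo,hi in [(0,.17),(.17,.36)]:
        q=Q[(Q[:,1]>lo)&(Q[:,1]<hi)]; print("stop",len(q),np.round(np.percentile(q,[2,50,98],axis=0)*1000,1).tolist() if len(q) else 0)
E
```

```text
scene jig 3630 z pct [0.0013 0.0081 0.0096 0.0112 0.0344]
  rect [600.7 147.8] [232.9 324.9] 11.41
scene bar 1112 z pct [0.0066 0.0154 0.0177 0.0204 0.0485]
  rect [ 520.1 -265.5] [ 62.5 262. ] 66.07
  bar 0.008 853 0.017109986714771597 [ 520.4 -265.8] [ 44.3 262.7] 70.8
  bar 0.038 131 0.045631794732160946 [ 518.1 -264.4] [17.9 76.9] 72.63
scene pen 110 z pct [0.0051 0.0089 0.0111 0.0126 0.015 ]
  rect [ 419.9 -163.8] [110.9  11.3] 5.34
stop 98 [[663.7, 55.2, 21.2], [688.6, 67.8, 32.2], [710.6, 88.5, 38.1]]
stop 82 [[644.4, 232.3, 21.3], [657.7, 243.6, 33.2], [679.2, 264.8, 40.2]]
side jig 5976 z pct [0.0038 0.0064 0.0073 0.0083 0.0324]
  rect [598.8 149.1] [219.7 326.7] 10.22
side bar 757 z pct [-0.0025  0.01    0.0148  0.0185  0.0454]
  rect [ 508.7 -293.4] [119.5 258. ] 70.51
  bar 0.008 459 0.014849733116443553 [ 520.9 -259.1] [ 46.8 257.9] 70.95
  bar 0.038 75 0.04363731429259188 [ 521.1 -261.4] [23.3 78.5] 71.4
side pen 145 z pct [-0.0037  0.0014  0.0055  0.0078  0.0117]
  rect [ 422.6 -167.4] [129.   31.4] 6.88
stop 116 [[668.9, 58.3, 20.3], [696.4, 84.2, 31.7], [722.7, 96.0, 35.5]]
stop 164 [[649.5, 238.0, 20.4], [664.8, 259.9, 32.2], [691.3, 272.0, 35.8]]
```

```bash
cat >> h.py <<'E'
R=lambda r: cv2.Rodrigues(np.array(r,float))[0]
def plan(target,yaw=None):
    """shift in tool mm to reach target TCP; yaw = wanted world angle (deg, mod 180) of tool y"""
    s=bot.read_state(); T=R(s["ee_rot"])
    print("t",round(s["time_s"],2),"pos",np.round(np.array(s["position"])*1000,1),"toolY",round(np.degrees(np.arctan2(T[1,1],T[0,1])),2),"z",np.round(T[:,2],4),"F",np.round(s["wrist_force"],2),"M",np.round(s["wrist_torque"],3),"gap",round(s["finger_gap"]*1000,1),"j",np.round(s["joints"],2))
    if target is not None: print("shift tool mm",np.round(T.T@(np.array(target)-s["position"])*1000,1))
    if yaw is not None:
        d=yaw-np.degrees(np.arctan2(T[1,1],T[0,1])); d=(d+90)%180-90
        print("turn about tool z rad",round(-np.radians(d),4))
E
python3 - <<'E'
from h import *
f=np.load("f_wrist.npz");s=bot.read_state();T=R(s["ee_rot"])
print(T.round(3)); print("cam axes in tool",(T.T@R(f["rotation"])).round(3), T.T@(f["origin"]-s["position"]))
plan([0.50,0.15,0.19])
# project tips
for tgt in ([.5,.15,.19],[.55,.15,.19],[.6,.15,.19]):
    o=f["origin"]+np.array(tgt)-s["position"]
    for p in ([.665,.25,.016],[.692,.08,.016],[.62,.25,.016],[.64,.08,.016]):
        c=R(f["rotation"]).T@(np.array(p)-o); print(tgt,(c[:2]/c[2]*359+[320,200]).round(),end=' ')
    print()
E
```

```text
[[-0.97   0.243 -0.   ]
 [ 0.243  0.97  -0.   ]
 [ 0.    -0.    -1.   ]]
cam axes in tool [[-0.    -0.955 -0.296]
 [ 1.     0.    -0.001]
 [ 0.001 -0.296  0.955]] [ 0.07589791  0.00059015 -0.1830761 ]
t 1.75 pos [121.6 485.  191.4] toolY 75.92 z [-0. -0. -1.] F [0.54 0.54 0.64] M [0.054 0.003 0.027] gap 85.4 j [ 1.33  0.21 -0.03  1.32  0.    1.57]
shift tool mm [-448.5 -232.8    1.4]
[0.5, 0.15, 0.19] [442. 286.] [0.5, 0.15, 0.19] [302. 336.] [0.5, 0.15, 0.19] [436. 250.] [0.5, 0.15, 0.19] [290. 299.] 
[0.55, 0.15, 0.19] [435. 246.] [0.55, 0.15, 0.19] [290. 301.] [0.55, 0.15, 0.19] [428. 208.] [0.55, 0.15, 0.19] [278. 260.] 
[0.6, 0.15, 0.19] [428. 204.] [0.6, 0.15, 0.19] [278. 262.] [0.6, 0.15, 0.19] [421. 162.] [0.6, 0.15, 0.19] [265. 219.]
```

jog_arm(motion=[[[-44, -19, 0, 0, 0, 0], [-44, -19, 0, 0, 0, 0], [-44, -19, 0, 0, 0, 0], [-44, -19, 0, 0, 0, 0], [-44, -19, 0, 0, 0, 0], [-44, -19, 0, 0, 0, 0], [-44, -19, 0, 0, 0, 0]]])

```text
time_s: 2.45
position: [0.3894, 0.2795, 0.1916]
ee_rot: [0.385, 3.118, 0.001]
wrist_force: [0.2, 0.9, -0.9]
finger_gap: 0.0851
```

jog_arm(motion=[[[-44, -19, 0, 0, 0, 0], [-44, -19, 0, 0, 0, 0], [-44, -19, 0, 0, 0, 0], [-44, -19, 0, 0, 0, 0], [-44, -19, 0, 0, 0, 0], [-20, -8, 0, 0, 0, 0], [0, 0, 0, 0, 0, 0], [0, 0, 0, 0, 0, 0]]])

```text
time_s: 3.25
position: [0.5957, 0.1226, 0.191]
ee_rot: [-0.386, -3.117, 0.0]
wrist_force: [0.9, 0.9, 0.8]
finger_gap: 0.0857
```

```bash
python3 - <<'E'
from h import *
plan([0.6,0.13,0.19])
f=bot.grab_frame("wrist"); save(f,"w1.png"); np.savez("f_w1.npz",**{k:np.array(v) for k,v in f.items()})
E
```

```text
t 3.25 pos [595.7 122.6 191. ] toolY 75.87 z [-7.e-04  1.e-04 -1.e+00] F [0.87 0.91 0.83] M [-0.011  0.029  0.054] gap 85.7 j [0.2  0.45 0.29 1.42 0.   0.45]
shift tool mm [-2.4  8.3  1. ]
```

View pics/w1.png

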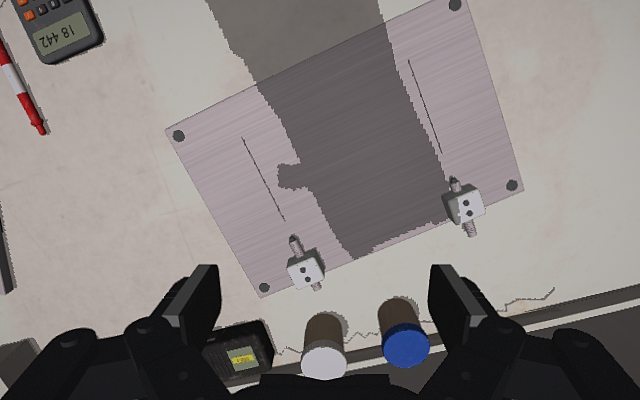

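```bash
python3 - <<'E'
from h import *
f=np.load("f_w1.npz"); im=f["color"][:,:,::-1]
a=cv2.resize(im[160:225,430:495],None,fx=6,fy=6,interpolation=cv2.INTER_CUBIC)
b=cv2.resize(im[225:290,270:335],None,fx=6,fy=6,interpolation=cv2.INTER_CUBIC)
cv2.imwrite("pics/w1z.png",np.hstack([b,a]))
# plate fit by outline
d={k:f[k] for k in f.files}
r=bot.outline_of("jig","wrist"); m=r[0]["region"]; print(r[0]["p"],m.sum())
P,u,v=pts(d,m); k=np.abs(P[:,2]-.008)<.006; print(np.median(P[k,2]))
rect=cv2.minAreaRect((P[k,:2]*1000).astype(np.float32)); print(rect)
cv2.imwrite("pics/w1m.png",(m*255).astype(np.uint8))
for t in["stop_a"]:
    for x in bot.look_for(t,"wrist"): print(x)
E
```

```text
0.81 63221
0.008484903334028737
((595.5194702148438, 149.12188720703125), (215.17633056640625, 319.8932189941406), 10.233479499816895)
{'position': [0.6609, 0.2544, 0.0374], 'p': 0.81}
{'position': [0.6932, 0.0785, 0.0299], 'p': 0.69}
```

View pics/w1z.png

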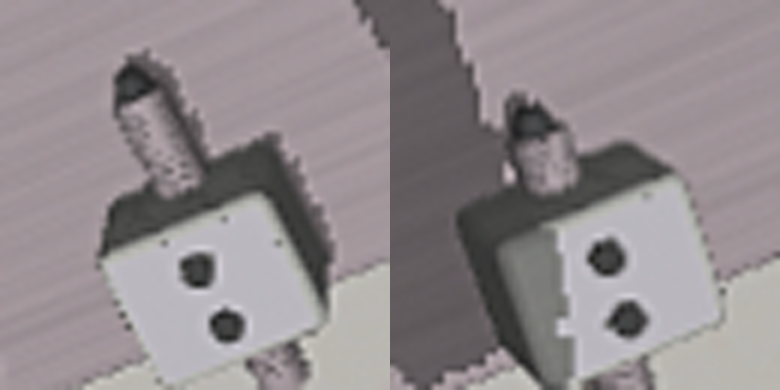

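```bash
cat >> h.py <<'E'
def ray(f,u,v,z):
    K=np.array([[f["fx"],0,f["cx"]],[0,f["fy"],f["cy"]],[0,0,1]])
    n=cv2.undistortPoints(np.array([[[u,v]]],float),K,np.array(f["distortion"],float)).reshape(2)
    d=R(f["rotation"])@np.array([n[0],n[1],1]); o=np.array(f["origin"]); return o+d*(z-o[2])/d[2]
def jig(p,o=(.5980,.1496),yaw=10.23):
    a=np.radians(yaw);q=np.array(p[:2])-o; return np.array([q[0]*np.cos(a)+q[1]*np.sin(a),-q[0]*np.sin(a)+q[1]*np.cos(a)])*1000
E
python3 - <<'E'
from h import *
f=dict(np.load("f_w1.npz"))
a=ray(f,451.7,176.5,.016);b=ray(f,291.3,235.4,.016)
print(a,b,jig(a),jig(b)); d=a-b;print("long dir deg",np.degrees(np.arctan2(d[1],d[0])))
E
```

```text
[0.63621854 0.24788219 0.016     ] [0.65877135 0.0704339  0.016     ] [55.06588648 89.93215912] [ 45.74534707 -88.70057103]
long dir deg 97.2431804009103
```

jog_arm(motion=[[[-2, -43, 0, 0, 0, 0], [-2, -43, 0, 0, 0, 0], [-2, -43, 0, 0, 0, 0], [-2, -43, 0, 0, 0, 0], [-2, -43, 0, 0, 0, 0], [-2, -43, 0, 0, 0, 0], [-2, -43, 0, 0, 0, 0], [-2, -43, 0, 0, 0, 0]]])

```text
time_s: 4.2
position: [0.5269, -0.2155, 0.192]
ee_rot: [0.383, 3.117, -0.0]
wrist_force: [-0.0, 0.2, -0.2]
finger_gap: 0.0855
```

jog_arm(motion=[[[0, -25, 0, 0, 0, 0], [0, 0, 0, 0, 0, 0], [0, 0, 0, 0, 0, 0]]])

```text
time_s: 4.5
position: [0.5214, -0.2386, 0.1917]
ee_rot: [0.385, 3.118, 0.0]
wrist_force: [-0.3, 0.8, 0.1]
finger_gap: 0.0854
```

```bash
python3 - <<'E'
from h import *
f=bot.grab_frame("wrist"); save(f,"w2.png"); np.savez("f_w2.npz",**{k:np.array(v) for k,v in f.items()})
r=bot.outline_of("bar","wrist"); print(len(r),r[0]["p"] if r else 0)
if r:
    P,u,v=pts(f,r[0]["region"])
    for lo,hi in [(.01,.025),(.038,.06)]:
        m=(P[:,2]>lo)&(P[:,2]<hi); rect=cv2.minAreaRect((P[m,:2]*1000).astype(np.float32)); print(m.sum(),np.median(P[m,2]),rect)
plan([.52,-.262,.19],71)
E
```

```text
1 0.91
8342 0.0165043432048389 ((521.2321166992188, -262.03912353515625), (40.34599685668945, 260.4276428222656), 71.37005615234375)
1398 0.04614826172379358 ((520.8375244140625, -261.77197265625), (16.07528305053711, 79.8781509399414), 71.36107635498047)
t 4.6 pos [ 521.8 -237.8  191.7] toolY 76.0 z [ 4.e-04  1.e-04 -1.e+00] F [ 0.15 -0.36 -0.37] M [-0.022  0.017 -0.024] gap 85.4 j [-0.43  0.37  0.18  1.38  0.   -0.18]
shift tool mm [ -4.1 -23.9   1.7]
turn about tool z rad 0.0872
```

View pics/w2.png

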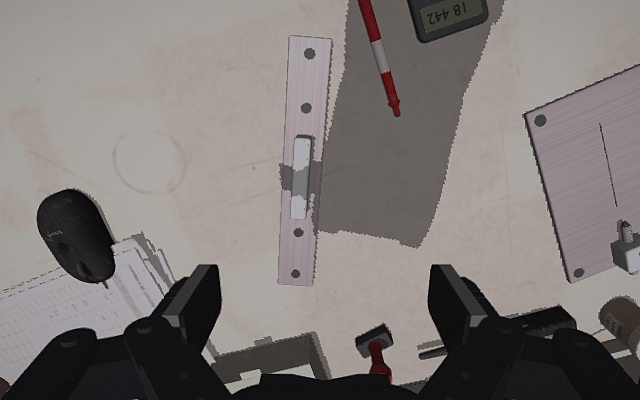

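jog_arm(motion=[[[-5, -23.6, 0, 0, 0, 0], [0, 0, 40, 0, 0, 0.081], [0, 0, 40, 0, 0, 0], [0, 0, 40, 0, 0, 0], [0, 0, 0, 0, 0, 0], [0, 0, 0, 0, 0, 0]]], jaw=0, squeeze=60)

```text
time_s: 5.2
position: [0.5208, -0.2623, 0.0724]
ee_rot: [-0.509, -3.1, -0.0]
wrist_force: [-0.3, -0.3, 1.4]
finger_gap: 0.0422
```

```bash
python3 - <<'E'
from h import *
plan([.521,-.2619,.023],71.36)
f=bot.grab_frame("wrist"); save(f,"w3.png")
E
```

```text
t 5.2 pos [ 520.8 -262.3   72.4] toolY 71.35 z [-3.e-04  2.e-04 -1.e+00] F [-0.34 -0.32  1.43] M [-0.058 -0.002 -0.049] gap 42.2 j [-0.47  0.43 -0.04  1.1   0.   -0.14]
shift tool mm [-0.   0.4 49.4]
turn about tool z rad -0.0002
```

View pics/w3.png

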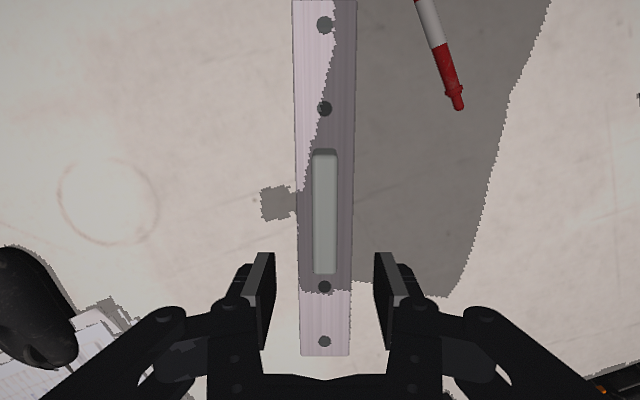

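jog_arm(motion=[[[0, 0, 30, 0, 0, 0], [0, 0, 18.5, 0, 0, 0], [0, 0, 0, 0, 0, 0], [0, 0, 0, 0, 0, 0]]])

```text
time_s: 5.65
position: [0.5218, -0.2636, 0.0251]
ee_rot: [0.51, 3.098, -0.001]
wrist_force: [-0.0, -0.1, 1.1]
finger_gap: 0.0428
```

jog_arm(motion=[[[0, 0, 0, 0, 0, 0], [0, 0, 0, 0, 0, 0], [0, 0, 0, 0, 0, 0], [0, 0, 0, 0, 0, 0], [0, 0, 0, 0, 0, 0], [0, 0, 0, 0, 0, 0]]], jaw=-1, squeeze=80)

```text
time_s: 6.25
position: [0.5206, -0.2632, 0.0229]
ee_rot: [-0.511, -3.1, 0.0]
wrist_force: [-0.8, 0.5, -1.5]
finger_gap: 0.0004
```

```bash
python3 - <<'E'
from h import *
plan([.521,-.2619,.023],71.36)
E
```

```text
t 6.25 pos [ 520.6 -263.2   22.9] toolY 71.27 z [-0. -0. -1.] F [-0.82  0.47 -1.47] M [ 0.037 -0.042 -0.044] gap 0.4 j [-0.47  0.47 -0.11  0.99 -0.   -0.14]
shift tool mm [ 0.   1.4 -0.1]
turn about tool z rad -0.0015
```

```bash
python3 - <<'E'
from h import *
f=bot.grab_frame("wrist"); save(f,"w4.png")
f=bot.grab_frame("scene"); cv2.imwrite("pics/s4.png",cv2.resize(f["color"][200:290,300:440,::-1],None,fx=5,fy=5))
E
```

```text
(no output)
```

View pics/w4.png

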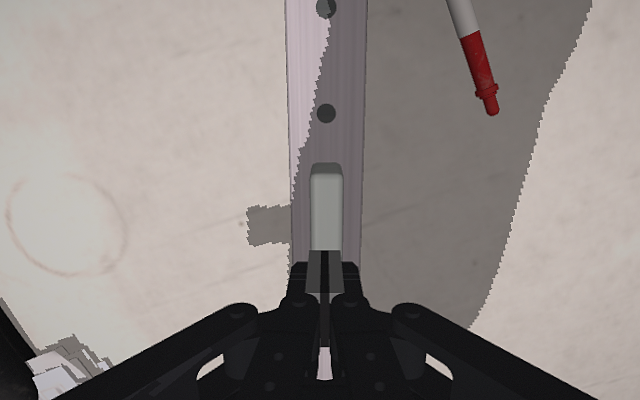

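View pics/s4.png

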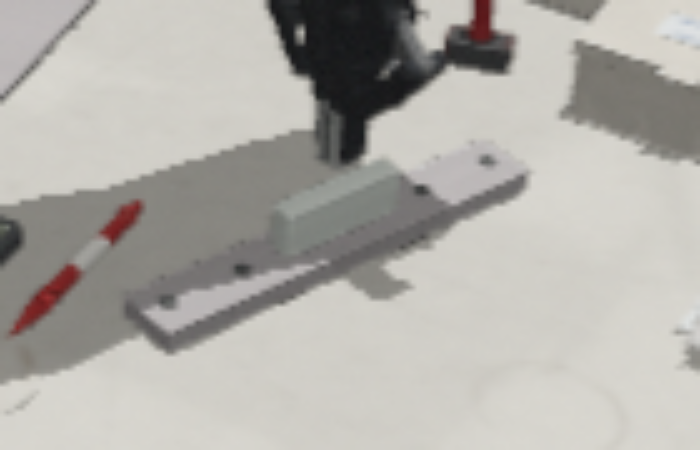

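```bash
python3 - <<'E'
from h import *
f=bot.grab_frame("wrist")
P,u,v=pts(f)
for (x,y) in [(312,255),(325,255),(338,255),(325,240),(325,200),(325,170),(350,200),(290,290),(312,285),(325,310),(345,300),(200,250),(300,380),(325,360)]:
    m=(abs(u-x)<=2)&(abs(v-y)<=2); print((x,y),m.sum(),np.round(np.median(P[m],axis=0)*1000,1) if m.any() else f["depth"][y,x])
f=bot.grab_frame("side"); cv2.imwrite("pics/d4.png",cv2.resize(f["color"][120:200,280:400,::-1],None,fx=6,fy=6))
E
```

```text
(312, 255) 25 [ 508.4 -263.8   72.7]
(325, 255) 25 [ 510.  -258.8   72.5]
(338, 255) 25 [ 511.7 -253.8   72.9]
(325, 240) 25 [ 514.5 -260.3   46.5]
(325, 200) 25 [ 495.3 -253.8   46.4]
(325, 170) 24 [ 483.2 -249.7   39.7]
(350, 200) 25 [ 508.4 -243.6   16.3]
(290, 290) 24 [ 509.9 -272.1   92.7]
(312, 285) 25 [ 508.7 -263.2   95.9]
(325, 310) 25 [ 516.5 -261.   100.8]
(345, 300) 25 [ 509.8 -252.2  109.3]
(200, 250) 25 [ 5.149e+02 -3.438e+02 -2.000e-01]
(300, 380) 25 [ 503.5 -262.5  144.2]
(325, 360) 25 [ 606.7 -291.4   16.7]
```

View pics/d4.png

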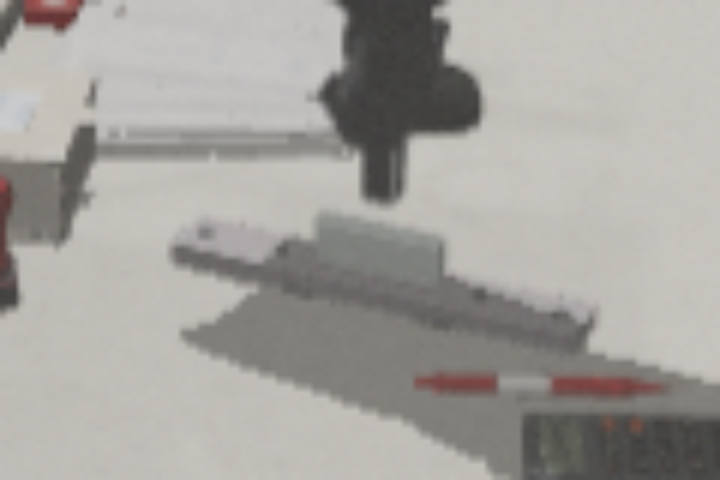

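```bash
python3 - <<'E'
from h import *
f=bot.grab_frame("wrist"); print("cam",f["origin"],bot.read_state()["position"])
P,u,v=pts(f)
for y in range(244,300,3):
    m=(abs(u-316)<=3)&(v==y); print(y,np.round(np.median(P[m],axis=0)*1000,1))
E
```

```text
cam [ 0.44883198 -0.2382793   0.20594952] [ 0.52058064 -0.26320098  0.02287729]
244 [ 515.1 -265.1   46. ]
247 [ 516.4 -265.5   46.5]
250 [ 508.6 -262.2   67.8]
253 [ 509.  -262.4   70.3]
256 [ 508.8 -262.3   73.6]
259 [ 509.1 -262.3   75.6]
262 [ 508.9 -262.4   78.6]
265 [ 508.9 -262.3   80.8]
268 [ 509.  -262.    83.7]
271 [ 509.1 -262.2   85.9]
274 [ 509.1 -261.9   88.3]
277 [ 509.1 -262.    90.4]
280 [ 509.  -261.9   92.6]
283 [ 509.1 -261.9   94.7]
286 [ 508.9 -261.6   96.6]
289 [ 509.2 -261.9   98.7]
292 [ 509.  -261.7  100.6]
295 [ 510.  -262.3  101. ]
298 [ 508.6 -261.6  105. ]
```

The jaws shut on nothing. The wrist depth puts the fingertips at z of about 67 mm, while the reported TCP is at 23 mm. The side view agrees, with the tips hanging above the rib. So the real tips sit about 44 mm above the reported TCP, and I'll allow for that. I'll re-open, go down part-way and check again.

jog_arm(motion=[[[0, 1, 0, 0, 0, 0], [0, 0, 0, 0, 0, 0], [0, 0, 0, 0, 0, 0], [0, 0, 0, 0, 0, 0], [0, 0, 0, 0, 0, 0], [0, 0, 10, 0, 0, 0], [0, 0, 10, 0, 0, 0], [0, 0, 0, 0, 0, 0]]], jaw=0)

```text
time_s: 7.3
position: [0.5197, -0.2616, 0.0009]
ee_rot: [-0.511, -3.097, -0.001]
wrist_force: [-1.0, 1.3, 0.9]
finger_gap: 0.0427
```

```bash
python3 - <<'E'
from h import *
plan([.521,-.2619,-.021],71.36)
f=bot.grab_frame("wrist"); save(f,"w5.png")
f=bot.grab_frame("side"); cv2.imwrite("pics/d5.png",cv2.resize(f["color"][120:200,280:400,::-1],None,fx=6,fy=6))
E
```

```text
t 7.3 pos [ 519.7 -261.6    0.9] toolY 71.28 z [-0.0025  0.0013 -1.    ] F [-1.02  1.31  0.93] M [0.007 0.032 0.007] gap 42.7 j [-0.47  0.48 -0.14  0.94  0.   -0.14]
shift tool mm [-1.4  0.1 21.9]
turn about tool z rad -0.0015
```

View pics/w5.png

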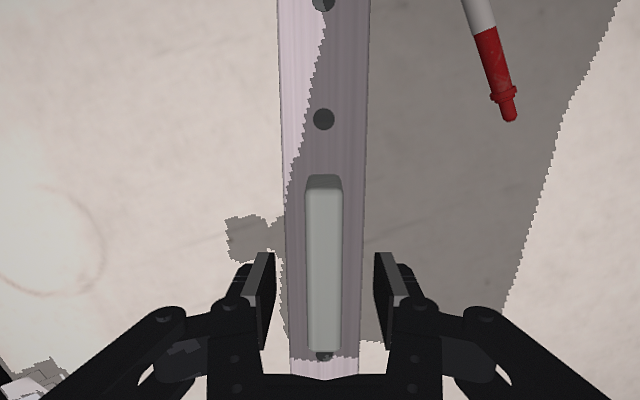

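View pics/d5.png

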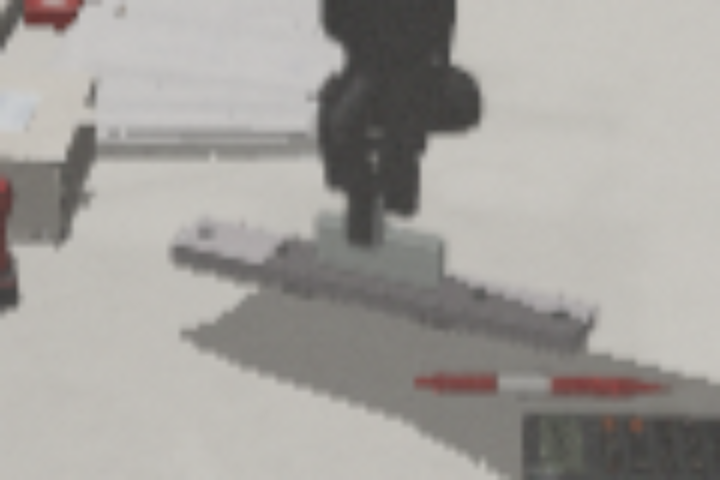

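Fingers now straddle the rib, the real tips are still about 25 mm above the bar top, and there's no contact force. I'll go down 21 mm and close.

jog_arm(motion=[[[0, 0, 8, 0, 0, 0], [0, 0, 7, 0, 0, 0], [0, 0, 6, 0, 0, 0], [0, 0, 0, 0, 0, 0], [0, 0, 0, 0, 0, 0]]])

```text
time_s: 7.9
position: [0.5208, -0.2622, -0.0182]
ee_rot: [-0.511, -3.099, -0.0]
wrist_force: [-0.2, -0.3, 0.1]
finger_gap: 0.0427
```

jog_arm(motion=[[[0, 0, 0, 0, 0, 0], [0, 0, 0, 0, 0, 0], [0, 0, 0, 0, 0, 0], [0, 0, 0, 0, 0, 0], [0, 0, 0, 0, 0, 0], [0, 0, 0, 0, 0, 0]]], jaw=-1, squeeze=80)

```text
time_s: 8.5
position: [0.5212, -0.2624, -0.0176]
ee_rot: [0.511, 3.099, -0.001]
wrist_force: [-1.5, 0.7, 5.8]
finger_gap: 0.0144
```

```bash
python3 - <<'E'
from h import *
plan(None)
f=bot.grab_frame("wrist"); save(f,"w6.png")
E
```

```text
t 8.5 pos [ 521.2 -262.4  -17.6] toolY 71.28 z [ 7.e-04 -5.e-04 -1.e+00] F [-1.48  0.69  5.78] M [0.007 0.362 0.042] gap 14.4 j [-0.47  0.5  -0.17  0.9  -0.   -0.14]
```

View pics/w6.png

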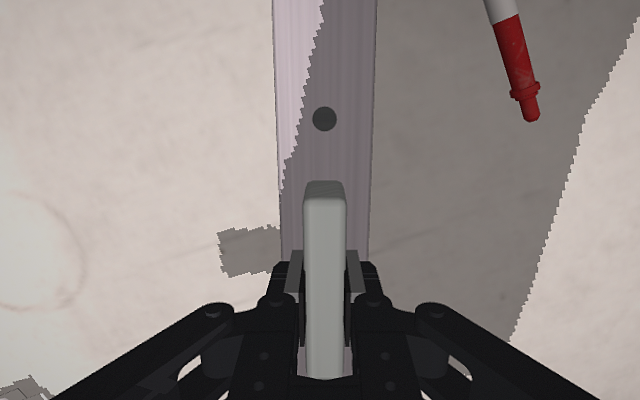

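jog_arm(motion=[[[0, 0, -5, 0, 0, 0], [0, 0, -15, 0, 0, 0], [0, 0, -25, 0, 0, 0], [0, 0, -25, 0, 0, 0], [0, 0, -25, 0, 0, 0], [0, 0, -25, 0, 0, 0], [0, 0, 0, 0, 0, 0], [0, 0, 0, 0, 0, 0]]])

```text
time_s: 9.35
position: [0.5208, -0.2622, 0.1014]
ee_rot: [-0.511, -3.1, -0.0]
wrist_force: [0.0, 0.8, -6.5]
finger_gap: 0.0145
```

```bash
python3 - <<'E'
from h import *
plan([.57,.157,.102],7.24)
f=bot.grab_frame("side"); save(f,"d7.png")
f=bot.grab_frame("wrist"); r=bot.outline_of("bar","wrist")
P,u,v=pts(f,r[0]["region"])
for lo,hi in [(.12,.155),(.155,.18)]:
    m=(P[:,2]>lo)&(P[:,2]<hi); print(m.sum(),np.median(P[m,2]))
E
```

```text
t 9.35 pos [ 520.8 -262.2  101.4] toolY 71.28 z [-1.e-04  1.e-04 -1.e+00] F [ 0.   0.8 -6.5] M [-0.026  0.036  0.003] gap 14.5 j [-0.47  0.41  0.01  1.17  0.   -0.14]
shift tool mm [ 88.  412.8  -0.6]
turn about tool z rad 1.1176
22200 0.1348001857434935
7458 0.16441558611912352
```

View pics/d7.png

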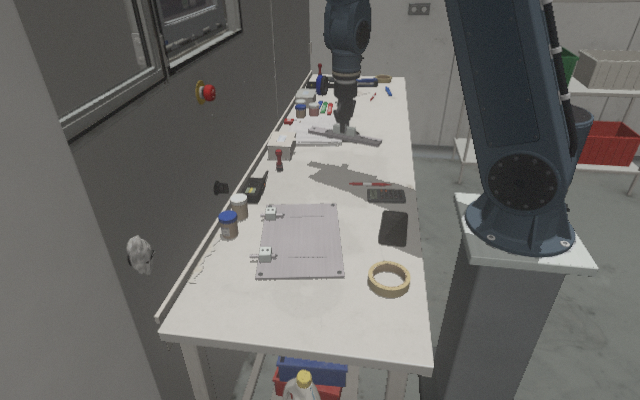

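jog_arm(motion=[[[5, 22, 0, 0, 0, 0], [9, 42, 0, 0, 0, 0], [9, 42, 0, 0, 0, 0], [9, 42, 0, 0, 0, 0], [9, 42, 0, 0, 0, 0], [9, 42, 0, 0, 0, 0], [9, 42, 0, 0, 0, 0], [9, 42, 0, 0, 0, 0]]])

```text
time_s: 10.3
position: [0.5572, 0.0606, 0.1008]
ee_rot: [-0.511, -3.098, 0.001]
wrist_force: [1.8, -0.8, -5.8]
finger_gap: 0.0146
```

jog_arm(motion=[[[9, 42, 0, 0, 0, 0], [7, 32, 0, 0, 0, 0], [4, 22, 0, 0, 0, 0], [0, 0, 0, 0, 0, 0.12], [0, 0, 0, 0, 0, 0.13], [0, 0, 0, 0, 0, 0.13], [0, 0, 0, 0, 0, 0.13], [0, 0, 0, 0, 0, 0.13]]])

```text
time_s: 11.1
position: [0.5691, 0.156, 0.1005]
ee_rot: [-1.467, -2.776, 0.002]
wrist_force: [-0.7, -0.2, -5.6]
finger_gap: 0.0143
```

jog_arm(motion=[[[0, 0, 0, 0, 0, 0.13], [0, 0, 0, 0, 0, 0.13], [0, 0, 0, 0, 0, 0.13], [0, 0, 0, 0, 0, 0.0876], [0, 0, 0, 0, 0, 0], [0, 0, 0, 0, 0, 0], [0, 0, 0, 0, 0, 0]]])

```text
time_s: 11.8
position: [0.5696, 0.1561, 0.1015]
ee_rot: [-2.074, -2.359, 0.001]
wrist_force: [0.6, 0.2, -5.8]
finger_gap: 0.0143
```

```bash
python3 - <<'E'
from h import *
plan([.59,.152,.102],7.24)
f=bot.grab_frame("wrist"); save(f,"w8.png")
E
```

```text
t 11.8 pos [569.6 156.1 101.5] toolY 7.37 z [-6.e-04 -2.e-04 -1.e+00] F [ 0.57  0.22 -5.79] M [ 0.044 -0.018  0.025] gap 14.3 j [ 0.27  0.43  0.04  1.18 -0.    1.71]
shift tool mm [-6.7 19.7 -0.5]
turn about tool z rad 0.0023
```

View pics/w8.png

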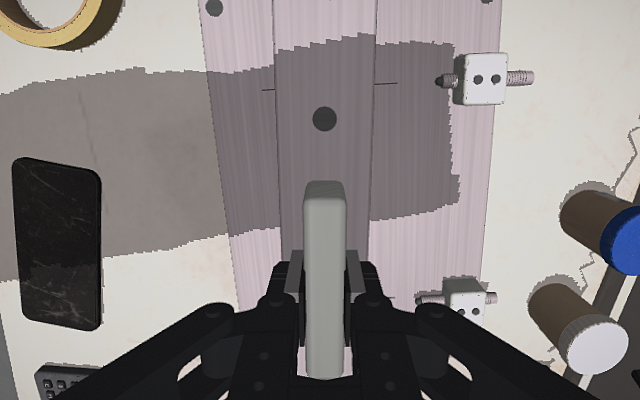

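jog_arm(motion=[[[-3, 15, 10, 0, 0, 0], [-4, 17.8, 20, 0, 0, 0.0023], [0, 0, 25, 0, 0, 0], [0, 0, 25, 0, 0, 0], [0, 0, 15, 0, 0, 0], [0, 0, 7, 0, 0, 0], [0, 0, 0, 0, 0, 0], [0, 0, 0, 0, 0, 0]]])

```text
time_s: 12.65
position: [0.6038, 0.1535, 0.0007]
ee_rot: [2.079, 2.355, 0.001]
wrist_force: [-0.4, -0.7, -4.8]
finger_gap: 0.0144
```

```bash
python3 - <<'E'
from h import *
plan([.603,.1535,-.004],7.24)
f=bot.grab_frame("wrist"); save(f,"w9.png"); np.savez("f_w9.npz",**{k:np.array(v) for k,v in f.items()})
im=f["color"][:,:,::-1]
P,u,v=pts(f); m=(u>370)&(u<630)&(v<260)
im=cv2.resize(im[0:360,260:560],None,fx=1.6,fy=1.6,interpolation=cv2.INTER_CUBIC); cv2.imwrite("pics/w9z.png",im)
f=bot.grab_frame("side"); cv2.imwrite("pics/d9.png",cv2.resize(f["color"][180:300,220:380,::-1],None,fx=5,fy=5))
E
```

```text
t 12.65 pos [603.8 153.5   0.7] toolY 7.13 z [ 1.e-03  2.e-04 -1.e+00] F [-0.37 -0.65 -4.82] M [ 0.006 -0.036  0.085] gap 14.4 j [ 0.25  0.56 -0.02  0.99 -0.    1.7 ]
shift tool mm [ 0.1 -0.8  4.7]
turn about tool z rad -0.0019
```

View pics/w9.png

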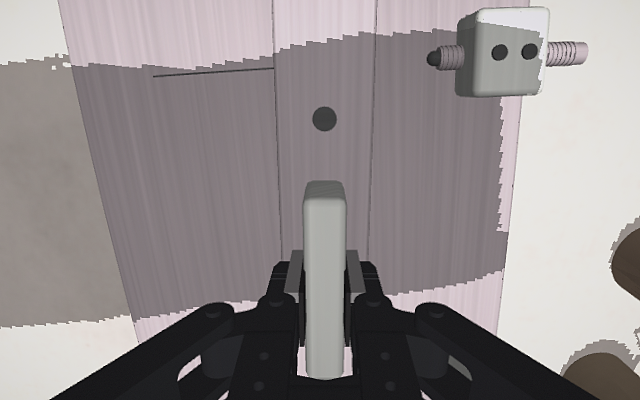

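View pics/d9.png

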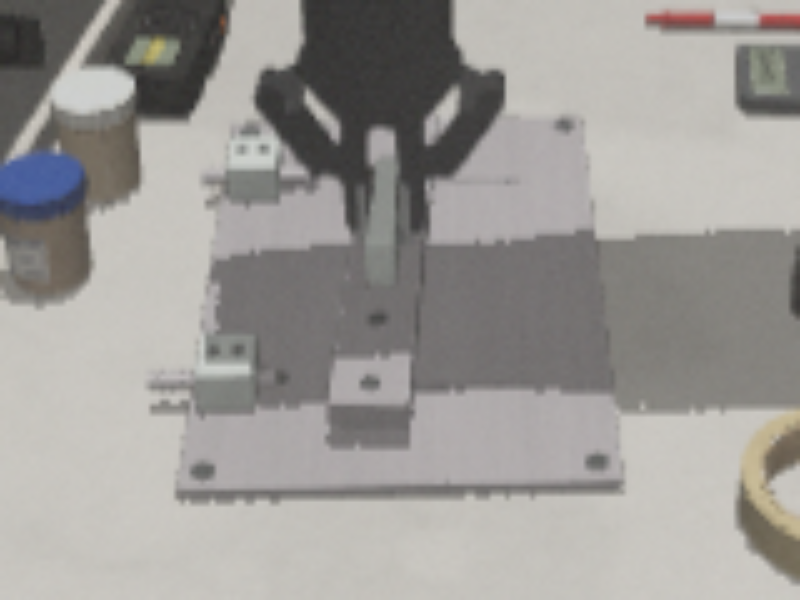

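```bash
python3 - <<'E'
from h import *
f0=dict(np.load("f_w9.npz")); s=bot.read_state()
f1=dict(np.load("f_w1.npz"))
im=cv2.imread("pics/w8.png")
z=np.hstack([cv2.resize(im[60:110,415:470],None,fx=7,fy=7,interpolation=cv2.INTER_CUBIC),cv2.resize(im[275:325,395:450],None,fx=7,fy=7,interpolation=cv2.INTER_CUBIC)])
cv2.imwrite("pics/w8z.png",z)
E
```

```text
(no output)
```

View pics/w8z.png

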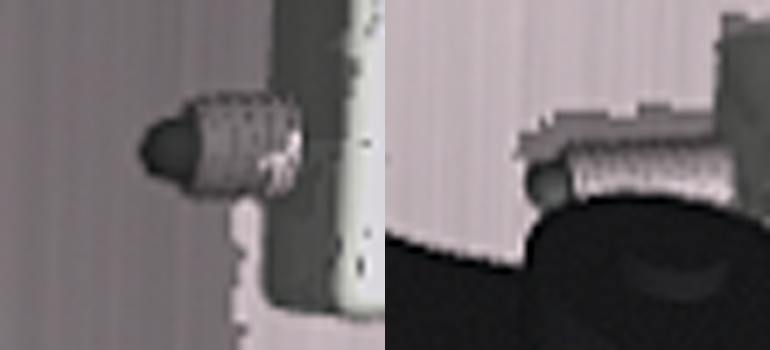

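```bash
python3 - <<'E'
from h import *
f0=dict(np.load("f_wrist.npz")); T0=R([0.385,3.118,0])
# exact: toolY 75.92
def tf(y): 
    a=np.radians(y); Y=np.array([np.cos(a),np.sin(a),0]);Z=np.array([0,0,-1.]);return np.c_[np.cross(Y,Z),Y,Z]
T0=tf(75.92); Rc=T0.T@R(f0["rotation"]); oc=T0.T@(f0["origin"]-[.1216,.485,.1914])
T=tf(7.37); f=dict(f0); f["origin"]=T@oc+[.5696,.1561,.1015]; f["rotation"]=cv2.Rodrigues(T@Rc)[0].ravel()
a=ray(f,434.7,81.4,.016);b=ray(f,415,301.4,.016); d=a-b
print(a,b,jig(a),jig(b),np.degrees(np.arctan2(d[1],d[0])))
# bar edge line angle in w9
f=dict(np.load("f_w9.npz")); P,u,v=pts(f); 
m=(P[:,2]>.028)&(P[:,2]<.040)&(np.abs(P[:,0]-.6)<.06)&(P[:,1]>.19)
rect=cv2.minAreaRect((P[m,:2]*1000).astype(np.float32)); print(m.sum(),np.median(P[m,2]),rect)
E
```

```text
[0.63791727 0.24777437 0.016     ] [0.66032041 0.06863958 0.016     ] [56.71846914 89.52435911] [ 46.95111475 -90.74147725] 97.1285721064907
20693 0.03482385085651288 ((618.8740234375, 227.69593811035156), (90.01033782958984, 74.67786407470703), 6.097777843475342)
```

jog_arm(motion=[[[0, 0, 5, 0, 0, 0], [0, 0, 3, 0, 0, 0], [0, 0, 1, 0, 0, 0], [0, 0, 0, 0, 0, 0], [0, 0, 0, 0, 0, 0]]])

```text
time_s: 13.25
position: [0.6033, 0.1534, -0.0091]
ee_rot: [2.079, 2.355, -0.0]
wrist_force: [-0.3, 0.2, -4.5]
finger_gap: 0.014
```

```bash
cat >> h.py <<'E'
def avg(n=10):
    S=[]
    for i in range(n):
        bot.grab_frame("wrist"); S.append(bot.read_state())
    T=R(S[-1]["ee_rot"]); F=np.array([s["wrist_force"] for s in S]);M=np.array([s["wrist_torque"] for s in S]);p=np.array([s["position"] for s in S])
    A=np.mean([R(s["ee_rot"])[:,1] for s in S],0)
    print("t",S[-1]["time_s"],"pos",(p.mean(0)*1000).round(2),"yaw",np.degrees(np.arctan2(A[1],A[0])).round(3),"Ftool",(T.T@F.mean(0)).round(2),"+-",F.std(0).round(2),"M world",M.mean(0).round(3),M.std(0).round(3))
E
python3 -c "
from h import *
avg(10)"
```

```text
t 13.75 pos [603.28 153.39  -9.05] yaw 7.11 Ftool [-0.21  0.15  5.61] +- [0.51 0.4  0.4 ] M world [0.024 0.011 0.001] [0.038 0.029 0.029]
```

jog_arm(motion=[[[0, 0, 0.5, 0, 0, 0], [0, 0, 0, 0, 0, 0], [0, 0, 0, 0, 0, 0]]])

```text
time_s: 14.05
position: [0.6033, 0.1534, -0.0095]
ee_rot: [2.079, 2.355, 0.0]
wrist_force: [-0.3, -0.0, -3.2]
finger_gap: 0.0141
```

```bash
python3 -c "
from h import *
avg(6)"
```

```text
t 14.35 pos [603.32 153.4   -9.52] yaw 7.111 Ftool [ 0.4  -0.54  3.21] +- [0.41 0.4  0.8 ] M world [0.023 0.058 0.004] [0.018 0.013 0.025]
```

jog_arm(motion=[[[0, 0, 0.5, 0, 0, 0], [0, 0, 0, 0, 0, 0], [0, 0, 0, 0, 0, 0]]])

```text
time_s: 14.65
position: [0.6033, 0.1534, -0.0095]
ee_rot: [2.079, 2.355, 0.001]
wrist_force: [-2.9, -0.6, 5.5]
finger_gap: 0.0142
```

```bash
python3 -c "
from h import *
avg(6)"
```

```text
t 14.95 pos [603.35 153.41  -9.54] yaw 7.111 Ftool [-0.15 -3.57 -5.05] +- [0.37 0.41 0.69] M world [-0.144  0.726 -0.017] [0.017 0.017 0.019]
```

jog_arm(motion=[[[0, 0, -0.7, 0, 0, 0], [0, 3, 0, 0, 0, 0], [0, 5, 0, 0, 0, 0], [0, 5, 0, 0, 0, 0], [0, 4, 0, 0, 0, 0], [0, 3, 0, 0, 0, 0], [0, 0, 0, 0, 0, 0], [0, 0, 0, 0, 0, 0]]])

```text
time_s: 15.75
position: [0.6232, 0.1558, -0.0095]
ee_rot: [2.079, 2.355, 0.0]
wrist_force: [0.1, 0.5, -4.3]
finger_gap: 0.0143
```

```bash
python3 -c "
from h import *
avg(8)
f=bot.grab_frame('wrist'); save(f,'w10.png'); f=bot.grab_frame('side'); cv2.imwrite('pics/d10.png',cv2.resize(f['color'][190:280,240:360,::-1],None,fx=6,fy=6,interpolation=cv2.INTER_CUBIC))"
```

```text
t 16.15 pos [623.   155.84  -9.42] yaw 7.111 Ftool [ 0.1  -0.1   5.33] +- [0.29 0.35 0.47] M world [ 0.016 -0.014  0.019] [0.029 0.016 0.043]
```

View pics/w10.png

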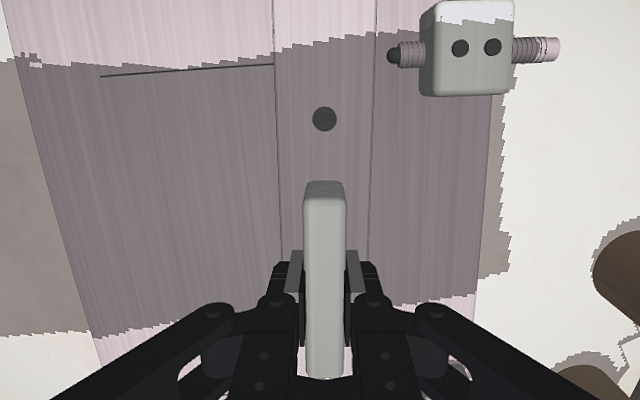

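View pics/d10.png

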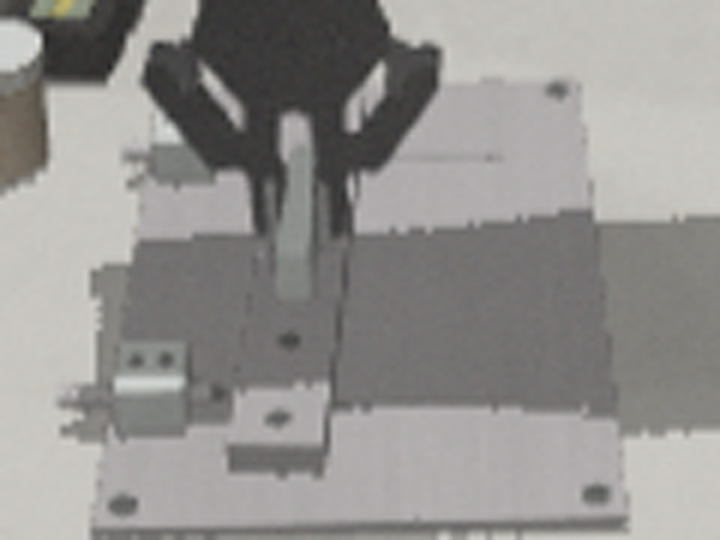

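jog_arm(motion=[[[0, 1, 0, 0, 0, 0], [0, 1, 0, 0, 0, 0], [0, 1, 0, 0, 0, 0], [0, 0, 0, 0, 0, 0], [0, 0, 0, 0, 0, 0]]])

```text
time_s: 16.75
position: [0.6261, 0.1562, -0.0094]
ee_rot: [-2.079, -2.355, 0.0]
wrist_force: [0.0, -0.5, -5.1]
finger_gap: 0.0149
```

```bash
python3 -c "
from h import *
avg(12)"
```

```text
t 17.35 pos [626.05 156.21  -9.4 ] yaw 7.111 Ftool [ 0.22 -0.04  5.29] +- [0.36 0.43 0.38] M world [0.014 0.014 0.002] [0.017 0.025 0.027]
```

jog_arm(motion=[[[0, 0.5, 0, 0, 0, 0], [0, 0.5, 0, 0, 0, 0], [0, 0, 0, 0, 0, 0]]])

```text
time_s: 17.65
position: [0.6272, 0.1563, -0.0094]
ee_rot: [2.079, 2.355, 0.0]
wrist_force: [1.3, -0.4, -5.2]
finger_gap: 0.0144
```

```bash
python3 -c "
from h import *
avg(12)"
```

```text
t 18.25 pos [627.08 156.35  -9.39] yaw 7.11 Ftool [ 0.19 -0.12  5.29] +- [0.47 0.56 0.42] M world [0.007 0.002 0.004] [0.023 0.02  0.035]
```

jog_arm(motion=[[[0, 0.7, 0, 0, 0, 0], [0, 0, 0, 0, 0, 0], [0, 0, 0, 0, 0, 0]]])

```text
time_s: 18.55
position: [0.6278, 0.1564, -0.0094]
ee_rot: [2.079, 2.355, 0.0]
wrist_force: [-0.3, -0.2, -5.5]
finger_gap: 0.0147
```

```bash
python3 -c "
from h import *
avg(12)"
```

```text
t 19.15 pos [627.76 156.44  -9.4 ] yaw 7.11 Ftool [0.07 0.07 5.38] +- [0.54 0.41 0.38] M world [0.009 0.01  0.006] [0.022 0.027 0.033]
```

jog_arm(motion=[[[0, 0.7, 0, 0, 0, 0], [0, 0, 0, 0, 0, 0], [0, 0, 0, 0, 0, 0]]])

```text
time_s: 19.45
position: [0.6284, 0.1565, -0.0095]
ee_rot: [-2.079, -2.355, 0.0]
wrist_force: [-0.2, 0.7, -5.6]
finger_gap: 0.0146
```

```bash
python3 -c "
from h import *
avg(12)"
```

```text
t 20.05 pos [628.43 156.51  -9.41] yaw 7.11 Ftool [ 0.07 -0.79  5.37] +- [0.54 0.48 0.34] M world [ 0.017  0.119 -0.056] [0.01  0.028 0.026]
```

jog_arm(motion=[[[0, 0.7, 0, 0, 0, 0], [0, 0, 0, 0, 0, 0], [0, 0, 0, 0, 0, 0]]])

```text
time_s: 20.35
position: [0.6291, 0.1566, -0.0094]
ee_rot: [-2.079, -2.355, 0.0]
wrist_force: [-1.5, -0.8, -4.9]
finger_gap: 0.0146
```

```bash
python3 -c "
from h import *
avg(14)"
```

```text
t 21.05 pos [629.12 156.61  -9.41] yaw 7.11 Ftool [ 0.24 -1.46  5.38] +- [0.35 0.58 0.41] M world [0.   0.35 0.  ] [0.032 0.019 0.031]
```

jog_arm(motion=[[[0, 0.6, 0, 0, 0, 0], [0, 0, 0, 0, 0, 0], [0, 0, 0.3, 0, 0, 0], [0, 0, 0, 0, 0, 0], [0, 0, 0, 0, 0, 0]]])

```text
time_s: 21.55
position: [0.6298, 0.1567, -0.0095]
ee_rot: [2.079, 2.355, 0.0]
wrist_force: [-2.7, -0.0, -1.7]
finger_gap: 0.0143
```

```bash
python3 -c "
from h import *
avg(14)"
```

```text
t 22.25 pos [629.81 156.72  -9.53] yaw 7.112 Ftool [ 0.65 -3.52 -1.58] +- [0.59 0.42 1.52] M world [ 0.022  0.78  -0.002] [0.029 0.091 0.04 ]
```

jog_arm(motion=[[[0, 0, -0.15, 0, 0, 0], [0, 0, 0, 0, 0, 0], [0, 0, 0, 0, 0, 0]]])

```text
time_s: 22.55
position: [0.6298, 0.1567, -0.0095]
ee_rot: [2.079, 2.355, 0.0]
wrist_force: [-3.0, 0.2, 1.4]
finger_gap: 0.0143
```

```bash
python3 -c "
from h import *
avg(10)"
```

```text
t 23.05 pos [629.8  156.72  -9.54] yaw 7.111 Ftool [ 1.39 -2.82 -1.76] +- [0.46 0.37 0.47] M world [ 0.178  0.61  -0.   ] [0.045 0.051 0.021]
```

Both tips are pressing, with the moment balanced and the bar resting on the plate. Now I'll release gently.

jog_arm(motion=[[[0, 0, 0, 0, 0, 0], [0, 0, 0, 0, 0, 0], [0, 0, 0, 0, 0, 0], [0, 0, 0, 0, 0, 0], [0, 0, 0, 0, 0, 0]]], jaw=0, squeeze=20)

```text
time_s: 23.55
position: [0.6298, 0.1566, -0.0095]
ee_rot: [2.079, 2.355, 0.0]
wrist_force: [0.2, 0.5, 0.2]
finger_gap: 0.0426
```

```bash
python3 -c "
from h import *
avg(8);plan(None)
f=bot.grab_frame('wrist'); save(f,'w11.png')"
```

```text
t 23.95 pos [629.77 156.69  -9.54] yaw 7.111 Ftool [0.1  0.08 0.02] +- [0.43 0.38 0.36] M world [-0.015  0.019  0.009] [0.045 0.02  0.043]
t 23.95 pos [629.7 156.7  -9.6] toolY 7.11 z [-0.  0. -1.] F [ 0.25  0.11 -0.53] M [-0.02   0.029  0.042] gap 42.8 j [0.24 0.62 0.05 1.01 0.   1.69]
```

View pics/w11.png

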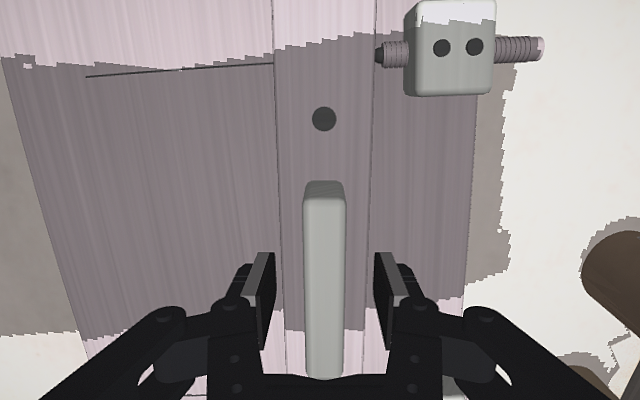

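jog_arm(motion=[[[0, 0, -10, 0, 0, 0], [0, 0, -20, 0, 0, 0], [0, 0, -30, 0, 0, 0], [0, 0, -30, 0, 0, 0], [0, 0, -40, 0, 0, 0], [0, 0, -40, 0, 0, 0], [0, 0, 0, 0, 0, 0], [0, 0, 0, 0, 0, 0]]])

```text
time_s: 24.8
position: [0.6304, 0.1568, 0.1619]
ee_rot: [2.079, 2.354, 0.003]
wrist_force: [0.2, 0.1, -0.4]
finger_gap: 0.0426
```

jog_arm(motion=[[[0, -40, 0, 0, 0, 0], [0, -40, 0, 0, 0, 0], [0, 0, 0, 0, 0, 0], [0, 0, 0, 0, 0, 0]]])

```text
time_s: 25.2
position: [0.5493, 0.1466, 0.1601]
ee_rot: [-2.079, -2.355, 0.001]
wrist_force: [1.2, -0.5, 1.1]
finger_gap: 0.0425
```

```bash
python3 - <<'E'
from h import *
f=bot.grab_frame("wrist"); save(f,"w12.png")
cv2.imwrite("pics/w12z.png",cv2.resize(f["color"][60:330,330:530,::-1],None,fx=2.2,fy=2.2,interpolation=cv2.INTER_CUBIC))
r=bot.outline_of("bar","wrist"); P,u,v=pts(f,r[0]["region"])
for lo,hi in [(.015,.035),(.046,.06)]:
    m=(P[:,2]>lo)&(P[:,2]<hi); rect=cv2.minAreaRect((P[m,:2]*1000).astype(np.float32)); print(m.sum(),np.median(P[m,2]),rect)
    print("jig xy",jig(np.array(rect[0])/1000))
g=bot.grab_frame("side"); cv2.imwrite("pics/d12.png",cv2.resize(g["color"][190:290,240:360,::-1],None,fx=6,fy=6,interpolation=cv2.INTER_CUBIC))
plan(None)
E
```

```text
9021 0.02448185460609814 ((628.2581176757812, 162.63128662109375), (40.92428207397461, 247.17266845703125), 7.153652191162109)
jig xy [32.09145389  7.45028212]
1884 0.05414672873929438 ((628.8748168945312, 157.0915069580078), (16.688661575317383, 78.71138763427734), 7.077800750732422)
jig xy [31.7144842   1.88904391]
t 25.35 pos [551.2 146.9 160.2] toolY 7.1 z [ 2.e-04  0.e+00 -1.e+00] F [ 0.82 -0.06  0.59] M [-0.043 -0.027  0.003] gap 42.7 j [ 0.26  0.37  0.09  1.3  -0.    1.71]
```

View pics/w12.png

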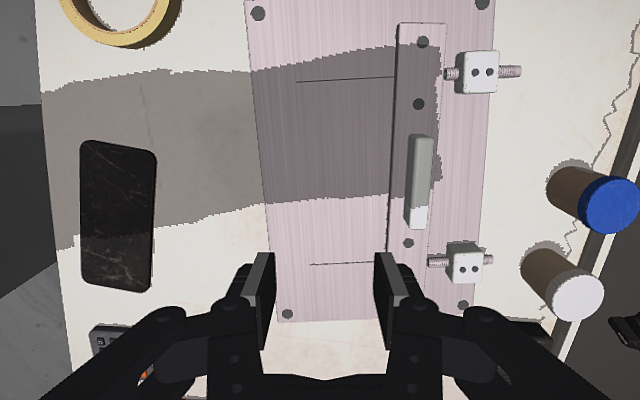

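View pics/w12z.png

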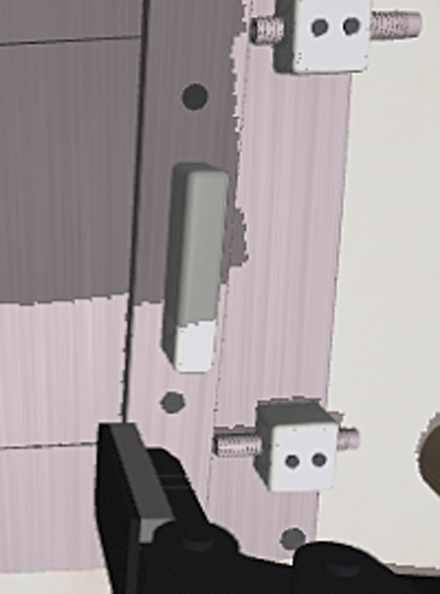

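View pics/d12.png

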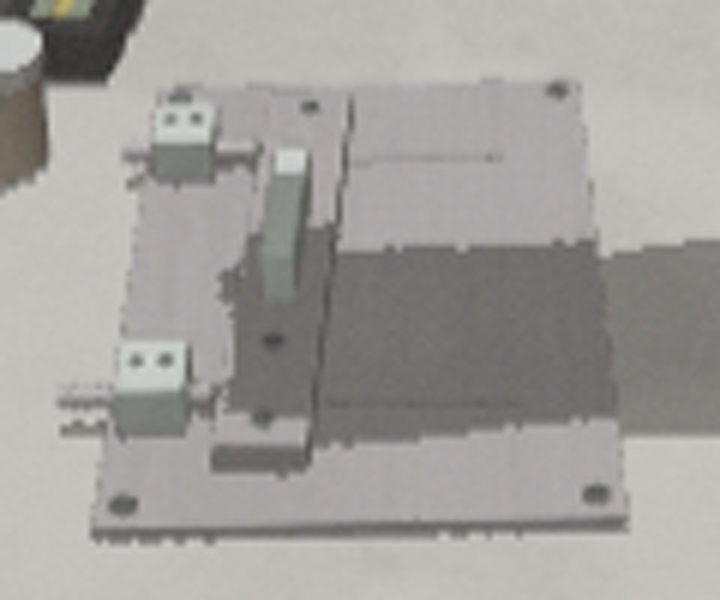

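```bash
python3 -c "
from plant import bot
print(bot.job_done())"
```

```text
the job is handed in; nothing more can be done
None
```

The guide bar is lying flat on the fixture plate, rib up and let go, with one long side against both sprung tips. I handed the job in at about 25 s.

**How it went:**
- **Grip:** The first grip closed on nothing. The wrist depth showed the real fingertips about 44 mm above the reported TCP, which disagrees with the tool description. I went down by that much and the second grip held.
- **Slide:** I turned the bar to the measured line of the tips and lowered it until it just rested on the plate. Then I slid it in small steps. Stop B touched first at about 0.8 N. After 0.7 mm more both tips were touching, at 1.5 N in total with no turning moment. I pushed in another 0.6 mm for margin.
- **Release:** While I eased the bar's weight onto the plate, the sideways force rose to 3.5 N. I put that down to friction, because the same lowering gave that much before any tip was touched. The camera shows no shift of the bar when I let go.

**Last checks:**
- **Flatness and angle:** The bar top measures 24.5 mm and the rib top 54.1 mm above the bench, as they should for a bar flat on the plate. The bar lies about 3° off the fixture's y axis, matching the tip line to about 0.1°.
- **Position:** The bar centre is at about x = 32 mm in the fixture frame. The camera puts it 1 mm short of the gripper's position at release, within calibration error.
- **Contact:** The pictures show both tips against the bar, but I could not measure each tip's force after letting go.
- **Surroundings:** The gripper is clear of everything. I did not measure the other bench items again, but no force reading suggested touching one.

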